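# Clamp the glued serving paddle

## Task

The wooden serving paddle has just been glued along a split: lay its blade flat on the clamp's cork rest, centred under the pad with the handle pointing straight out of the open side, and let go of it. Then crank the clamp down until the pad meets the blade, takes up the rest's slack and is snug by feel, the knob pushing back about 2.5 N harder than it did running free; cranked much harder, the wood is crushed. Let go of the crank, and leave the tray, its things and everything else where they are.

Things in the scene. Friction and masses are not known exactly. Their poses are not given: they have to be found in the camera images.
- clamp: Grey C-shaped screw clamp bolted to the counter. Origin on the screw's vertical axis at counter height. It opens towards its own -y (and to both sides, x); its upright back has its inner face 58 mm along +y. Overhead arm 96 to 126 mm above the counter.
- rest: Cork plate, 80 mm (x) by 90 mm (y), 6 mm thick, on a block centred in the clamp under the pad; axes as the clamp's, origin at the centre of its underside. Its top starts 25 to 42 mm above the counter. Under a light push (7 N) it first sinks by a hidden slack of 0 to 9 mm, different each time, then seats; after that it gives only about 1 mm per 55 N.
- screw: Vertical screw with its round steel pad, 34 mm across; origin at the centre of the pad's lower face. Axes as the clamp's; moves only up and down. Starts 10 to 35 mm above the laid-in paddle. Snug is a pad force of 22 to 75 N, best 45 N; above 100 N the wood is crushed. Once the rest has seated, the force climbs from 7 N to 45 N within 0.3 rad of crank.
- crank_hub (a point): Top of the crank, on the screw axis. Clockwise seen from above drives screw, pad and crank down 3.0 mm per rad (18.8 mm per turn). Steady friction 0.25 N m: up to 5.6 N sideways at the knob running free (less while paused or leaning down on it). Each newton of pad force adds 0.055 to 0.067 N at the knob: 45 N adds 2.5 to 3 N, 100 N adds 5.5 to 6.7 N. The screw stays where it is left.
- knob_mid (a point): Middle of the crank's upright wooden knob, 20 mm across, 45 mm tall. It spins freely on its pin, so it can be gripped from above and carried round without turning the hand. 45 mm from the screw axis, 123.5 mm above the pad's lower face. The flat crank arm's top is 26 mm below this point; nothing else on the clamp is higher. Starts somewhere round the clamp's back half.
- paddle: Loose wooden serving paddle lying flat, 16 mm thick, 0.09 to 0.18 kg. Origin: centre of the blade's underside. Blade 80 mm (x) by 110 mm (y); the handle, 26 mm wide, runs along -y from 55 to 166 mm from the origin. Its axes match the clamp's when laid in. Held by the handle about 130 mm from the origin, the gripper stays clear of the crank.
- tray: Round silver-toned tray, 292 mm across, 14 mm high, fixed, left of the clamp; origin at the centre of its underside. Bystander.
- glass_a: Drinking glass on the tray, 64 mm across, 100 mm tall, origin at its underside. Bystander.
- glass_b: Drinking glass on the tray, like glass_a. Bystander.
- glass_c: Drinking glass on the tray, like glass_a. Bystander.
- canister: White sugar canister with a steel screw-top lid, 84 mm across, 110 mm tall, on the tray, origin at its underside. Bystander.
- spoon_a: Stainless teaspoon, 120 mm, lying on the tray. Bystander.
- spoon_b: Stainless teaspoon, 130 mm, lying on the counter beyond the clamp. Bystander.
- glue: White glue bottle, 44 mm across, 110 mm tall, standing on the counter beyond the paddle, origin at its underside. Bystander.
Things that resemble listed ones, but are neither listed nor needed, are in the scene too. There is more than one size of the paddle; the one meant has the size given above. What is meant by the part that bears rest is not blue, and is the smaller of those in its own colour.

How it is judged:
By the outcome, as a careful person would: the job done as asked, in the order asked, and still so for the second after the job is handed in, with the robot touching nothing.
It also fails if it takes over 72 s, if anything falls off the work surface, if the arm or the gripper's body presses on something with over 40 N, if the wrist force passes 120 N, or if a joint passes its speed limit or range.

## Robot

A 7-joint arm with a two-finger parallel gripper is mounted at the origin on the work surface. World frame = base frame: x ahead of the robot, y to its left, z up, the work surface at z = 0. Lengths are in m, angles in rad, forces in N, time in s.
With the tool pointing down it reaches from about 0.4 to 0.875 m from the base axis. Payload 19.3 kg.
Tool frame: the origin (TCP) lies between the finger pads; the fingertips stand 17 mm ahead of it and the grasp point (between the pads) lies 2 mm behind it (bot.finger_overhang is the distance from the TCP to the fingertips, in m); z points along the fingers, y is the line along which they close (so a half turn about z gives the same grasp; the last joint's range is limited). The gripper opens to 85 mm and grips with 20 to 120 N. Pads are 22 mm wide; open, the fingers measure 114 mm over their backs; the gripper's body (76 mm by 85 mm) begins 54 mm behind the grasp point. The pads swing forward as they close: fully open they stand 13 mm farther back than shut.
Start: joints at [-1.243, 0.521, -0.036, 1.599, 0.021, 1.021, -0.113], TCP at [0.242, 0.576, 0.216] pointing down, gripper open.
Joint ranges: [-2.91, 2.91], [-0.3, 2.13], [-1.5, 1.42], [0.17, 2.43], [-1.26, 4.41], [0.16, 1.93], [-2.52, 2.52]. Speed limits (rad/s): [1.89, 1.89, 2.39, 2.39, 3.01, 3.01, 3.01].

## Interface

Orientations are given as [roll, pitch, yaw] about the fixed x, y, z axes, in that order (R = Rz(yaw) Ry(pitch) Rx(roll)).
In Python, from workcell import observe, grab_frame, bot gives the robot as it stands.
- The arm moves only by the shell command python3 -m crank 'ROWS' [FORCE]. ROWS is a JSON object of lists of equal length, an entry for each row: "linear": the shift along the world's x, y, z each as a share of 0.25 m, from -1 to 1, a list of three; "delta_rot": the turn, a rotation vector about the world's x, y, z each as a share of 30 degrees, from -1 to 1, a list of three; "fingers": the opening, from -1 (shut) to 1 (fully open). In form: {"linear": [[dx, dy, dz], ...], "delta_rot": [[rx, ry, rz], ...], "fingers": [fingers, ...]}. A call has 1 to 5 rows; each row is the pose to reach, as a shift and turn from the pose commanded when the call began; what a row does not reach only later rows make up. A row lasts 1/10 s, in which the tool goes at most 50 mm and 8.59 degrees, less where a joint would pass 70% of its speed; a pose out of reach is approached as far as the arm can. A call with a number of a shift or a turn outside -1 to 1 is refused whole. A call with a gripper value outside its range is refused whole. The fingers move at their own pace and stop on an object; FORCE is the grip in N (left out, the last holds). Time passes only in rows, so rows that repeat a pose let the fingers close. It gives the time, the measured TCP pose, the force, the opening and the grip force at its end, in the units of the state.
- observe(): the state, without advancing time (a new reading comes with each control period).
- grab_frame(name): name is "side" or "top" or "wrist"; returns a dict with "image" (400x640x3 uint8, red, green, blue), "mtx" (3x3 intrinsics, pixels), "k1" (the pictures are not rectified: a ray, as slopes to the right and down, at radius r is drawn at 1 + k1 r^2 times it, then the intrinsics apply), "xyz" and "orientation" of the camera in the world. Camera axes: x right, y down, z forward; pixel columns grow to the right and rows downward; lengths in m; the calibration is good to about 2 mm. A picture is of the moment at which its call begins. There is no depth.
- bot.job_done(): hands the job in; it is judged then, once.
The state is a dict: "clock": time; "qpos": joint angles; "qd": joint speeds; "joint_efforts": joint torques, N m; "position": TCP position; "tool_rot": TCP orientation; "force": force on the tool from outside, world axes, zero at the start; "moment": the same for the moment, N m; "grip_width": finger opening in m; "finger_force": force on a finger pad.
Only numpy, scipy, OpenCV 4.12 (cv2) and the standard library are available. Lean on these libraries where they do the work, as an engineer would, in place of code of your own. Each camera call takes 0.05 s, during which the arm holds its last target. There are 200 camera calls.

## Working session

There is one attempt and no reset: what is moved stays moved. The work goes in short steps, Python scripts to look and compute and a shell command to move; the robot and the scene stay as the last step left them, time stands still between calls to the robot, and variables do not carry over. Pictures are saved under pics/ and viewed, at most 10 in all, crops included, and the job is handed in when it is done.

```bash
mkdir -p pics; ls
cat > h.py <<'E'
import numpy as np, cv2
from scipy.spatial.transform import Rotation as R
from workcell import observe, grab_frame, bot
def snap(n,f=None):
    g=grab_frame(n)
    if f: cv2.imwrite('pics/'+f,g['image'][:,:,::-1])
    return g
def cam(g):
    o=np.array(g['orientation'],float)
    M=o if o.shape==(3,3) else R.from_euler('xyz',o).as_matrix()
    return np.array(g['mtx'],float),g['k1'],np.array(g['xyz'],float),M
def ray(g,uv):
    K,k,c,M=cam(g)
    p=(np.array(uv,float)-K[:2,2])/[K[0,0],K[1,1]]
    q=p.copy()
    for _ in range(30): q=p/(1+k*(q@q))
    d=M@[q[0],q[1],1]; return c,d/np.linalg.norm(d)
def onz(g,uv,z):
    c,d=ray(g,uv); return c+d*(z-c[2])/d[2]
def proj(g,P):
    K,k,c,M=cam(g); q=M.T@(np.array(P,float)-c); q=q[:2]/q[2]
    return K[:2,:2]@(q*(1+k*(q@q)))+K[:2,2]
def tri(g1,u1,g2,u2):
    A=np.zeros((3,3));b=np.zeros(3)
    for g,u in((g1,u1),(g2,u2)):
        c,d=ray(g,u);P=np.eye(3)-np.outer(d,d);A+=P;b+=P@c
    return np.linalg.solve(A,b)
E
python3 - <<'E'
from h import *
for n in('top','side','wrist'):
    g=snap(n,n+'0.png'); print(n,g['xyz'],g['orientation'],g['k1'],g['mtx'])
print(observe())
E
```

```text
pics
top [ 0.40684805 -0.02761291  1.68470533] [-3.0626079  -0.01070544 -1.5721696 ] -0.007525087735427696 [[466.15739762   0.         317.00958963]
 [  0.         466.15739762 197.62806701]
 [  0.           0.           1.        ]]
side [-0.20599299  0.92996857  1.20557658] [-2.28805041  0.01235581 -2.49084201] -0.06479234674914783 [[386.49987163   0.         317.65761746]
 [  0.         386.49987163 199.73472987]
 [  0.           0.           1.        ]]
wrist [0.16424799 0.60844036 0.37391906] [ 2.81280825e+00 -3.34684605e-04  1.17296967e+00] -0.05339032921614405 [[312.80749382   0.         321.07624422]
 [  0.         312.80749382 207.09993463]
 [  0.           0.           1.        ]]
{'clock': 0.15, 'qpos': array([-1.24320352,  0.52188628, -0.03628837,  1.59985832,  0.02120631,
        1.02106894, -0.1127935 ]), 'qd': array([ 0.00011275,  0.00060108, -0.00010758, -0.00155757, -0.0009612 ,
       -0.00140196,  0.0003829 ]), 'joint_efforts': array([ 2.46642019e-03, -9.27386570e+01,  1.98097654e+00, -3.70060050e+01,
        1.79869181e-02,  6.17575613e-03, -6.52140511e-05]), 'position': array([0.24206831, 0.57594812, 0.21535937]), 'tool_rot': array([-3.14076037e+00,  7.91061548e-05,  2.74376315e+00]), 'force': array([ 0.49006248, -0.04759655,  0.68465212]), 'moment': array([ 0.01910742,  0.00720093, -0.03278218]), 'finger_force': 0.0, 'grip_width': 0.08514821856377244}
```

View pics/top0.png

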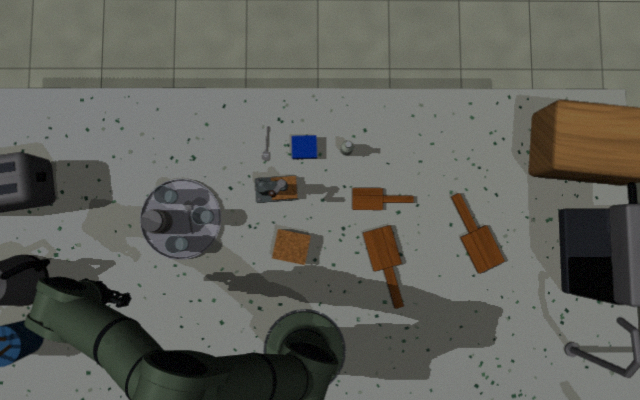

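View pics/side0.png

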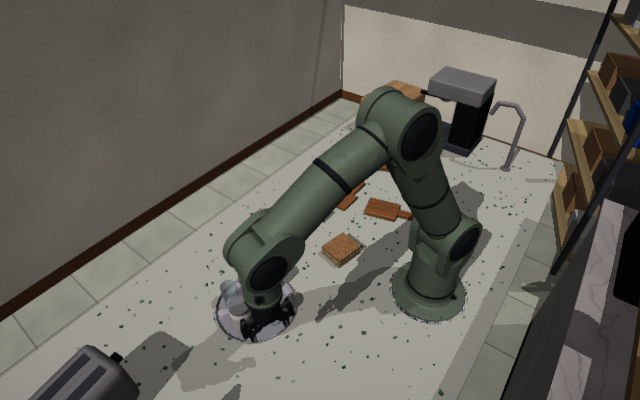

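Top view shows three paddles: (368,199), (382,248) and (482,248). The rests are the cork in the clamp (283,187), a blue block (304,147) and a larger cork (291,246). The crank clamp is at (272,187). In the side view the arm hides most of the scene. Next I'll measure sizes.

Run:
```python
from h import *
g=snap('top'); im=g['image']
hsv=cv2.cvtColor(im,cv2.COLOR_RGB2HSV)
m=cv2.inRange(hsv,(3,110,50),(20,255,255)); m[:, 520:]=0; m[:100]=0
n,l,s,c=cv2.connectedComponentsWithStats(m)
for i in range(1,n):
    if s[i,4]<60: continue
    cn=cv2.findContours((l==i).astype(np.uint8),0,2)[0]
    cn=max(cn,key=len)[:,0]
    W=np.array([onz(g,p,0.016)[:2] for p in cn])
    r=cv2.minAreaRect((W*1000).astype(np.float32))
    # blade via opening
    print(s[i],c[i].round(),'rect mm',np.round(r[0]),np.round(r[1]),round(r[2],1),'ext',W.min(0).round(3),W.max(0).round(3))
a=cv2.resize(im[120:320,230:520],None,fx=2.7,fy=2.7,interpolation=2)
cv2.imwrite('pics/crop1.png',a[:,:,::-1])
```

```text
[271 176  26  24 358] [286. 188.] rect mm [575.  74.] [82. 88.] 3.4 ext [0.534 0.03 ] [0.617 0.12 ]
[353 188  61  22 873] [375. 199.] rect mm [ 536. -283.] [217.  76.] 90.0 ext [ 0.498 -0.391] [ 0.574 -0.175]
[ 452  194   53   79 1593] [478. 240.] rect mm [ 420. -605.] [289. 106.] 25.3 ext [ 0.273 -0.714] [ 0.552 -0.532]
[ 363  226   41   82 1454] [384. 255.] rect mm [ 290. -296.] [287. 104.] 15.5 ext [ 0.151 -0.349] [ 0.437 -0.21 ]
[273 229  37  36 991] [291. 246.] rect mm [365.  47.] [118. 106.] 78.7 ext [ 0.303 -0.017] [0.427 0.111]
```

View pics/crop1.png

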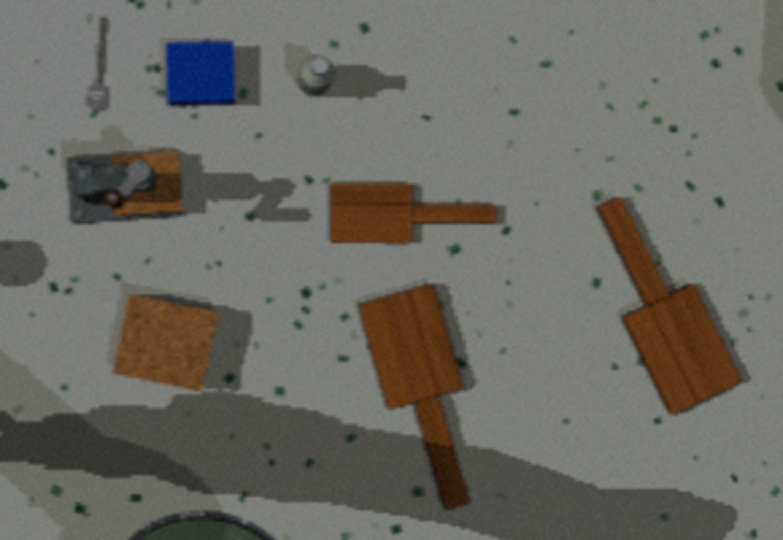

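Paddle choice: (368,199) measures 217x76 mm, against the 221x80 mm given. The other two are about 288x105 mm, so they're too big. The crop confirms it, with the blade at left and the handle to the right (world -y). The rest is the small cork in the grey clamp, with the knob at crop (113,198). Next I'll lift clear and travel.

```bash
python3 -m crank '{"linear":[[0,-0.2,0.6],[0,-0.4,0.6],[0,-0.8,0.6],[0,-0.8,0.6],[0,-0.8,0.6]],"delta_rot":[[0,0,-0.8],[0,0,-0.8],[0,0,-0.8],[0,0,-0.8],[0,0,-0.8]],"fingers":[1,1,1,1,1]}' 60 && python3 -m crank '{"linear":[[0.4,-0.9,0],[0.4,-0.9,0],[0.4,-0.9,0],[0.4,-0.9,0],[0.4,-0.9,0]],"delta_rot":[[0,0,-0.8],[0,0,-0.8],[0,0,-0.8],[0,0,-0.8],[0,0,-0.8]],"fingers":[1,1,1,1,1]}'&& python3 -m crank '{"linear":[[0.4,-0.9,0],[0.4,-0.9,0],[0.4,-0.9,0],[0.4,-0.9,0],[0.4,-0.9,0]],"delta_rot":[[0,0,-0.64],[0,0,-0.64],[0,0,-0.64],[0,0,-0.64],[0,0,-0.64]],"fingers":[1,1,1,1,1]}'
```

```text
clock: 0.7
position: [0.2418, 0.3884, 0.3604]
tool_rot: [-3.142, -0.0, 2.325]
force: [0.9, 0.1, 0.3]
grip_width: 0.0855
finger_force: 0.0
clock: 1.2
position: [0.3425, 0.1631, 0.36]
tool_rot: [3.141, -0.001, 1.905]
force: [2.1, 0.5, 0.8]
grip_width: 0.0857
finger_force: 0.0
clock: 1.7
position: [0.4425, -0.062, 0.3602]
tool_rot: [3.141, -0.0, 1.571]
force: [1.5, 1.4, 0.1]
grip_width: 0.0853
finger_force: 0.0
```

```bash
python3 - <<'E'
from h import *
g=snap('wrist','w1.png'); print(g['xyz'],g['orientation'])
np.save('w1.npy',g,allow_pickle=True)
g=snap('side','s1.png'); np.save('s1.npy',g,allow_pickle=True)
E
python3 -m crank '{"linear":[[0.38,-0.9,0],[0.38,-0.9,0],[0.38,-0.9,0],[0.38,-0.9,0],[0.38,-0.9,0]],"delta_rot":[[0,0,0],[0,0,0],[0,0,0],[0,0,0],[0,0,0]],"fingers":[1,1,1,1,1]}'
python3 - <<'E'
from h import *
g=snap('wrist'); np.save('w2.npy',g,allow_pickle=True)
E
python3 -c "
import cv2,numpy as np
a=np.load('w1.npy',allow_pickle=True).item()['image'];b=np.load('w2.npy',allow_pickle=True).item()['image']
cv2.imwrite('pics/w12.png',cv2.resize(np.vstack([a,b]),(480,600))[:,:,::-1])"
```

```text
[0.44123644 0.02133701 0.51888561] [ 2.81432517e+00 -1.43238847e-03 -1.35559246e-04]
clock: 2.3
position: [0.5378, -0.2865, 0.3593]
tool_rot: [-3.141, -0.0, 1.571]
force: [-0.3, 0.8, 1.7]
grip_width: 0.0854
finger_force: 0.0
```

View pics/w1.png

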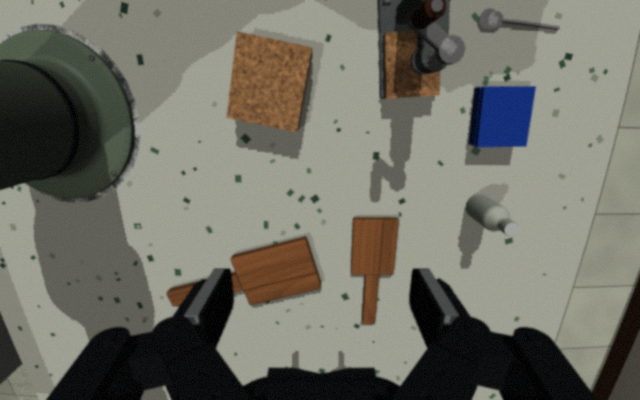

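View pics/w12.png

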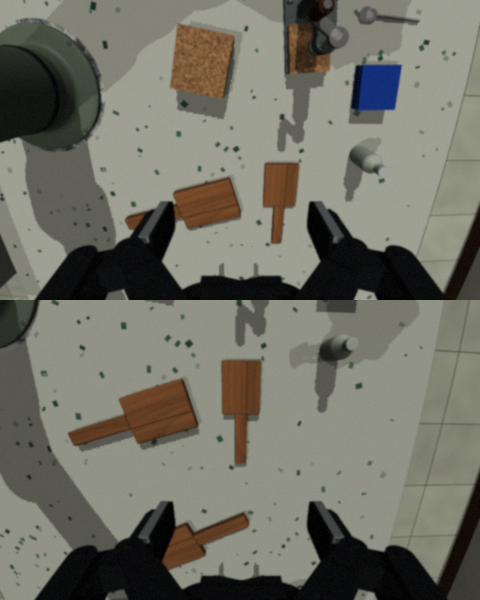

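w1 shows the clamp with its knob at (435,8), the hub around (450,47), the cork's front edge from (386,98) to (440,95), and the paddle blade at (374,245). w2, the lower half, shows the paddle with its handle down and some other paddles. Now the poses.

```bash
cat >> h.py <<'E'
def L(f): return np.load(f,allow_pickle=True).item()
def mask(g,lo=(3,100,40),hi=(20,255,255)):
    return cv2.inRange(cv2.cvtColor(g['image'],cv2.COLOR_RGB2HSV),lo,hi)
def comp(m,uv):
    n,l,s,c=cv2.connectedComponentsWithStats(m)
    k=l[int(uv[1]),int(uv[0])]
    return max(cv2.findContours((l==k).astype(np.uint8),0,1)[0],key=len)[:,0]
def paddle(g,uv,z):
    W=np.array([onz(g,p,z)[:2]*1000 for p in comp(mask(g),uv)],np.float32)
    r=cv2.minAreaRect(W); return r,W
E
python3 - <<'E'
from h import *
g=L('w2.npy'); r,W=paddle(g,(320,145),.016); print(r)
# blade edges: direction from handle & blade sides
b=W[W[:,1]>W[:,1].max()-100]; print('blade rect',cv2.minAreaRect(b)); h=W[W[:,1]<W[:,1].min()+90]; print('handle',cv2.minAreaRect(h))
g=L('w1.npy'); r,W=paddle(g,(374,245),.016); print('w1',r)
for z in (.025,.033,.042):
    c=comp(mask(g),(400,85)); W=np.array([onz(g,p,z)[:2]*1000 for p in c]); 
    f=W[W[:,1]<W[:,1].min()+45]
    print(z,[onz(g,p,z).round(4)[:2] for p in((386,98),(440,95))], cv2.minAreaRect(f.astype(np.float32)))
E
python3 - <<'E'
import sys; sys.path.insert(0,'.')
from h import *
g=L('w1.npy');a=cv2.resize(g['image'][0:130,350:500],None,fx=4,fy=4,interpolation=2)
t=snap('top');np.save('t1.npy',t,allow_pickle=True)
b=cv2.resize(t['image'][165:215,245:325],None,fx=7.5,fy=7.5,interpolation=2)[:,:,:][:375,:600]
s=L('s1.npy')
cv2.imwrite('pics/c2.png',np.hstack([a,cv2.resize(b,(int(600*.33),int(375*.33)))]) [:,:,::-1] if 0 else a[:,:,::-1])
E
```

```text
((535.8515014648438, -280.9772644042969), (217.74490356445312, 77.59313201904297), 89.4029312133789)
blade rect ((536.3980712890625, -221.54202270507812), (98.75874328613281, 77.6555404663086), 89.95238494873047)
handle ((535.9276733398438, -344.8138732910156), (89.99913787841797, 22.173452377319336), 89.61380767822266)
w1 ((534.7675170898438, -279.27081298828125), (220.66358947753906, 78.09591674804688), 89.38341522216797)
0.025 [array([0.5395, 0.0268]), array([0.6212, 0.032 ])] ((576.4444580078125, 52.17974853515625), (81.77750396728516, 45.236656188964844), 4.309217929840088)
0.033 [array([0.538 , 0.0267]), array([0.6183, 0.0319])] ((574.2542724609375, 51.680152893066406), (80.45282745361328, 44.503902435302734), 4.309217929840088)
0.042 [array([0.5362, 0.0266]), array([0.615 , 0.0317])] ((571.74072265625, 51.77745056152344), (78.96260070800781, 45.001983642578125), 4.309219837188721)
```

View pics/c2.png

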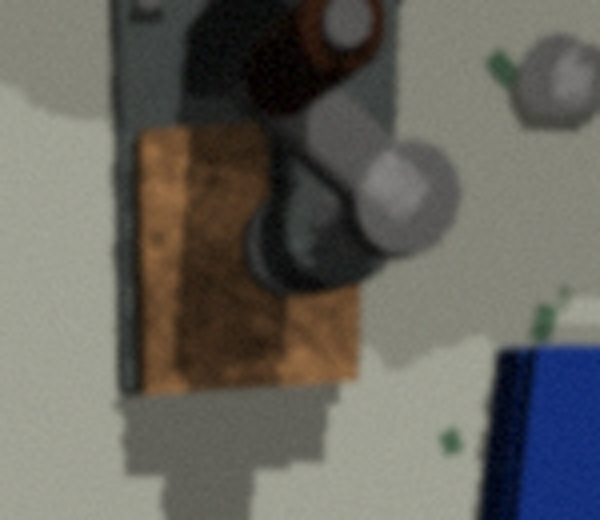

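The crop shows the crank hub at w1 (452,49), the knob top at about (437,5), and the cork front edge (386,98)-(440,95) at a yaw of about 4°. Next I'll grasp the handle at (0.536, -0.356).

```bash
python3 -m crank '{"linear":[[-0.008,-0.278,-0.2],[-0.008,-0.278,-0.4],[-0.008,-0.278,-0.6],[-0.008,-0.278,-0.8],[-0.008,-0.278,-0.9]],"delta_rot":[[0,0,0],[0,0,0],[0,0,0],[0,0,0],[0,0,0]],"fingers":[0.3,0.3,0.3,0.3,0.3]}' 60 && python3 -m crank '{"linear":[[0,0,-0.12],[0,0,-0.3],[0,0,-0.45],[0,0,-0.45],[0,0,-0.45]],"delta_rot":[[0,0,0],[0,0,0],[0,0,0],[0,0,0],[0,0,0]],"fingers":[0.3,0.3,0.3,0.3,0.3]}'
```

```text
clock: 2.9
position: [0.5349, -0.3536, 0.133]
tool_rot: [3.142, -0.0, 1.571]
force: [2.3, -0.3, -0.6]
grip_width: 0.0555
finger_force: 0.0
clock: 3.4
position: [0.5353, -0.3541, 0.0232]
tool_rot: [-3.141, -0.0, 1.571]
force: [0.4, -1.0, 1.5]
grip_width: 0.0556
finger_force: 0.0
```

```bash
python3 -m crank '{"linear":[[0,0,-0.012],[0,0,-0.012],[0,0,-0.012],[0,0,-0.012],[0,0,-0.012]],"delta_rot":[[0,0,0],[0,0,0],[0,0,0],[0,0,0],[0,0,0]],"fingers":[0.3,-1,-1,-1,-1]}' 80 && python3 -m crank '{"linear":[[0,0,0],[0,0,0.2],[0,0,0.4],[0,0,0.4],[0,0,0.4]],"delta_rot":[[0,0,0],[0,0,0],[0,0,0],[0,0,0],[0,0,0]],"fingers":[-1,-1,-1,-1,-1]}'
python3 - <<'E'
from h import *
g=snap('wrist'); np.save('w3.npy',g,allow_pickle=True); o=observe(); print(o['position'],o['force'],o['moment'],o['grip_width'])
m=mask(g); cv2.imwrite('pics/w3.png',cv2.resize(np.hstack([g['image'][:,:,::-1],cv2.cvtColor(m,8)]),(800,250)))
E
```

```text
clock: 3.9
position: [0.5353, -0.3542, 0.0198]
tool_rot: [3.141, 0.0, 1.571]
force: [0.3, -0.2, 0.5]
grip_width: 0.0001
finger_force: 0.0
clock: 4.4
position: [0.5357, -0.3543, 0.1205]
tool_rot: [3.14, 0.001, 1.571]
force: [1.0, 0.2, -0.8]
grip_width: -0.0002
finger_force: 0.0
[ 0.5351343  -0.35384547  0.11924156] [-0.15537621 -0.03696597 -1.18665794] [-0.01057627 -0.00452985 -0.03210524] -3.504487852552036e-05
```

View pics/w3.png

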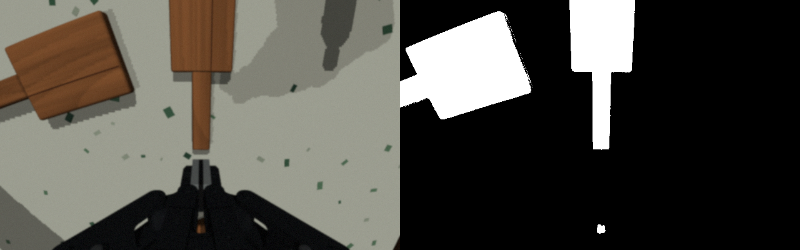

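The gripper closed on nothing. The handle tip is at about (321,240) in the wrist picture. I'll check the geometry.

Run:
```python
from h import *
g=L('w3.npy'); print(g['xyz'],g['orientation'],g['xyz']-np.array([0.5357,-0.3543,0.1205]))
print(onz(g,(321,240),.016), onz(g,(300,115),.016),onz(g,(340,115),.016), [onz(g,p,.016)[0] for p in((274,112),(374,114))])
print(proj(g,(0.5357,-.3543,.1205-.017)),proj(g,(0.5357,-.3543,.1205)))
t=snap('top'); r,W=paddle(t,(368,199),.016); print(r, W.min(0),W.max(0)); h=W[W[:,1]<W[:,1].min()+80]; print(cv2.minAreaRect(h))
print(proj(t,(.536,-.2,.016)),proj(t,(.536,-.36,.016)))
```

```text
[ 0.53427033 -0.27078695  0.27906708] [ 2.81340218e+00 -2.19949370e-03  3.22876880e-04] [-0.00142967  0.08351305  0.15856708]
[ 0.53481791 -0.39240549  0.016     ] [ 0.51776025 -0.28145417  0.016     ] [ 0.55020242 -0.28145004  0.016     ] [np.float64(0.4967493293841398), np.float64(0.5778060192053951)]
[322.72162937 243.46124717] [322.93609484 256.41222694]
((535.7242431640625, -241.57757568359375), (140.77584838867188, 75.73711395263672), 89.98455810546875) [ 497.85245 -311.96793] [ 573.6107  -171.18141]
((535.5436401367188, -272.228515625), (79.28933715820312, 76.15787506103516), 89.4166259765625)
[359.94730909 198.41206988] [404.35081739 198.38779605]
```

Run:
```python
from h import *
print(bot.finger_overhang,[x for x in dir(bot) if x[0]!='_'])
g=L('w3.npy')
for dz in(-.017,-.008,0,.01): print(dz,proj(g,(.5357,-.3543+.011,.1205+dz)),proj(g,(.5357,-.3543,.1205+dz)))
t=snap('top'); np.save('t2.npy',t,allow_pickle=True); s=snap('side')
print('side px handle end',proj(s,(.536,-.392,.016)),'blade',proj(s,(.536,-.23,.016)),'tool',proj(s,(.5357,-.3543,.1)))
a=cv2.resize(g['image'][200:400,200:440],None,fx=2.5,fy=2.5,interpolation=2); cv2.imwrite('pics/w3c.png',a[:,:,::-1])
```

```text
0.017 ['IKError', 'finger_overhang', 'job_done']
-0.017 [322.75911246 226.9818362 ] [322.72162937 243.46124717]
-0.008 [322.87222798 232.92451601] [322.83058524 250.03933462]
0 [322.98199946 238.69405   ] [322.93609484 256.41222694]
0.01 [323.13328014 246.64940018] [323.08113463 265.1774204 ]
side px handle end [363.13485739 181.07825228] blade [344.69618191 198.30192597] tool [360.08347403 171.18292962]
```

View pics/w3c.png

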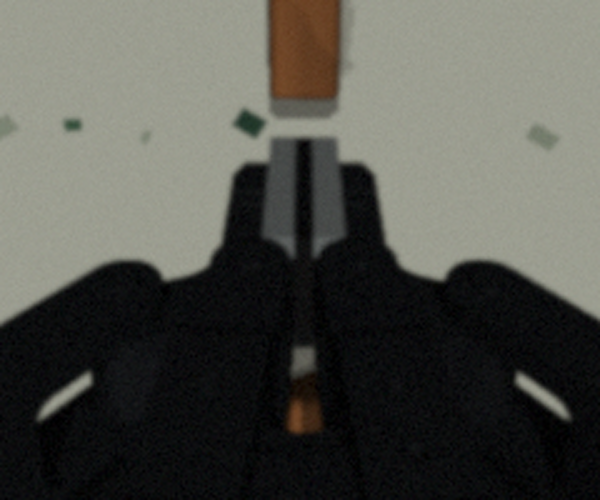

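The crop shows the fingertips at row 255, but the stated overhang predicts about row 227. The same discrepancy shows in w1, so the fingers appear to end about 35 mm higher than documented. I'll go down in small steps and let the force tell.

```bash
python3 -m crank '{"linear":[[0,-0.02,-0.15],[0,-0.02,-0.3],[0,-0.02,-0.4],[0,-0.02,-0.4],[0,-0.02,-0.4]],"delta_rot":[[0,0,0],[0,0,0],[0,0,0],[0,0,0],[0,0,0]],"fingers":[0.2,0.2,0.2,0.2,0.2]}' 60 && python3 -m crank '{"linear":[[0,0,-0.01],[0,0,-0.02],[0,0,-0.02],[0,0,-0.02]],"delta_rot":[[0,0,0],[0,0,0],[0,0,0],[0,0,0]],"fingers":[0.2,0.2,0.2,0.2]}'&& python3 -m crank '{"linear":[[0,0,-0.01],[0,0,-0.02],[0,0,-0.02],[0,0,-0.02]],"delta_rot":[[0,0,0],[0,0,0],[0,0,0],[0,0,0]],"fingers":[0.2,0.2,0.2,0.2]}'
python3 - <<'E'
from h import *
g=snap('wrist'); np.save('w4.npy',g,allow_pickle=True); o=observe(); print(o['position'],o['force'],g['xyz'])
g1=L('w3.npy'); print('handle end shift check', [onz(g,(p[0],p[1]),.016).round(4) for p in [comp(mask(g),(321,100))[comp(mask(g),(321,100))[:,1].argmax()]]])
a=cv2.resize(g['image'][150:400,120:520],None,fx=2,fy=2,interpolation=2); cv2.imwrite('pics/w4c.png',a[:,:,::-1])
E
```

```text
clock: 5.1
position: [0.5348, -0.3595, 0.0195]
tool_rot: [-3.141, -0.0, 1.57]
force: [-0.2, -0.1, 0.8]
grip_width: 0.0512
finger_force: 0.0
clock: 5.5
position: [0.5354, -0.3592, 0.0149]
tool_rot: [3.141, 0.0, 1.571]
force: [0.1, -0.8, 0.0]
grip_width: 0.0512
finger_force: 0.0
clock: 5.9
position: [0.5351, -0.3592, 0.0093]
tool_rot: [-3.141, -0.0, 1.571]
force: [-0.6, -0.1, -0.1]
grip_width: 0.0514
finger_force: 0.0
[ 0.53510138 -0.3592122   0.00937358] [ 0.58436913 -0.45915828  0.20208242] [ 0.53400106 -0.2758116   0.16792537]
handle end shift check [array([ 0.527 , -0.3913,  0.016 ])]
```

View pics/w4c.png

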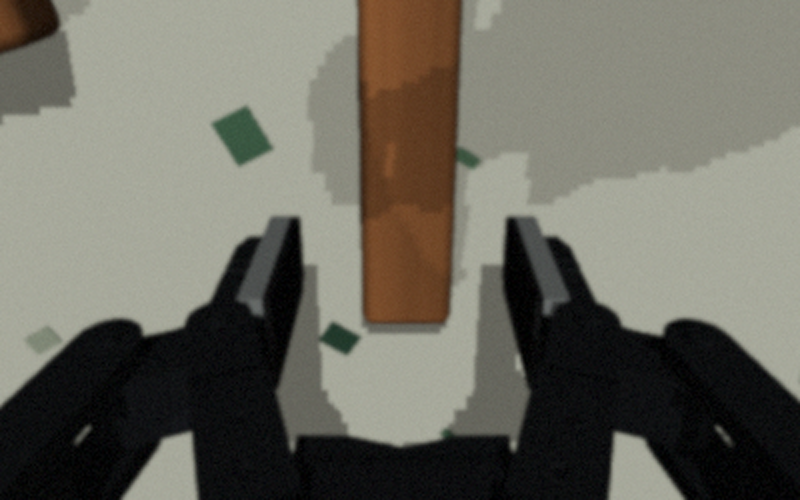

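The picture shows the open fingers still clearly above the counter with the handle between them (tips at crop rows ~220, handle at 365-455), so the effective fingertip is higher than the reading says. I'll keep going down carefully.

```bash
python3 -m crank '{"linear":[[0,0,-0.016],[0,0,-0.032],[0,0,-0.032]],"delta_rot":[[0,0,0],[0,0,0],[0,0,0]],"fingers":[0.2,0.2,0.2]}' 60 && python3 -m crank '{"linear":[[0,0,-0.01],[0,0,-0.016],[0,0,-0.016]],"delta_rot":[[0,0,0],[0,0,0],[0,0,0]],"fingers":[0.2,0.2,0.2]}' && python3 -m crank '{"linear":[[0,0,-0.01],[0,0,-0.016],[0,0,-0.016]],"delta_rot":[[0,0,0],[0,0,0],[0,0,0]],"fingers":[0.2,0.2,0.2]}'
python3 - <<'E'
from h import *
g=snap('wrist'); np.save('w5.npy',g,allow_pickle=True); g0=L('w4.npy')
im=g['image']; m=im.max(2)<45
print([ (r,m[r,200:340].sum()) for r in range(240,340,20)])
E
```

```text
clock: 6.25
position: [0.5348, -0.3589, 0.0007]
tool_rot: [-3.141, -0.001, 1.571]
force: [-0.2, 0.3, 0.2]
grip_width: 0.0514
finger_force: 0.0
clock: 6.55
position: [0.535, -0.3591, -0.0028]
tool_rot: [-3.141, -0.0, 1.571]
force: [-0.2, -0.6, -0.3]
grip_width: 0.0514
finger_force: 0.0
clock: 6.85
position: [0.535, -0.3591, -0.0068]
tool_rot: [-3.141, -0.0, 1.571]
force: [0.4, 0.1, 0.4]
grip_width: 0.0511
finger_force: 0.0
[(240, np.int64(0)), (260, np.int64(4)), (280, np.int64(23)), (300, np.int64(31)), (320, np.int64(65))]
```

```bash
python3 -m crank '{"linear":[[0,0,-0.01],[0,0,-0.02],[0,0,-0.02]],"delta_rot":[[0,0,0],[0,0,0],[0,0,0]],"fingers":[0.2,0.2,0.2]}' 60 && python3 -m crank '{"linear":[[0,0,-0.008],[0,0,-0.016],[0,0,-0.016]],"delta_rot":[[0,0,0],[0,0,0],[0,0,0]],"fingers":[0.2,0.2,0.2]}' && python3 -m crank '{"linear":[[0,0,0],[0,0,0],[0,0,0],[0,0,0],[0,0,0]],"delta_rot":[[0,0,0],[0,0,0],[0,0,0],[0,0,0],[0,0,0]],"fingers":[-1,-1,-1,-1,-1]}'
```

```text
clock: 7.2
position: [0.535, -0.359, -0.012]
tool_rot: [-3.141, -0.0, 1.571]
force: [-1.0, -0.4, -0.8]
grip_width: 0.0512
finger_force: 0.0
clock: 7.5
position: [0.535, -0.3591, -0.0159]
tool_rot: [-3.141, -0.0, 1.571]
force: [-0.6, 0.1, 0.5]
grip_width: 0.0513
finger_force: 0.0
clock: 8.0
position: [0.5354, -0.3594, -0.0153]
tool_rot: [3.141, 0.0, 1.571]
force: [1.0, 0.2, 5.7]
grip_width: 0.0244
finger_force: 60.8
```

The paddle is gripped: width 24 mm, 61 N. The tips sit at counter level when the TCP reads -0.015. I'll lift and carry it to the near side of the clamp for views past the blade.

```bash
python3 -m crank '{"linear":[[0,0,0.1],[0,0,0.3],[0,0,0.5],[0,0,0.7],[0,0,0.9]],"delta_rot":[[0,0,0],[0,0,0],[0,0,0],[0,0,0],[0,0,0]],"fingers":[-1,-1,-1,-1,-1]}' 60 && python3 -m crank '{"linear":[[-0.1,0.15,0.15],[-0.2,0.3,0.15],[-0.3,0.5,0.15],[-0.4,0.7,0.15],[-0.4,0.8,0.15]],"delta_rot":[[0,0,0],[0,0,0],[0,0,0],[0,0,0],[0,0,0]],"fingers":[-1,-1,-1,-1,-1]}' && python3 -m crank '{"linear":[[0,0.15,0],[0,0.3,0],[0,0.3,0],[0,0.3,0]],"delta_rot":[[0,0,0],[0,0,0],[0,0,0],[0,0,0]],"fingers":[-1,-1,-1,-1]}'
python3 - <<'E'
from h import *
g=snap('wrist'); np.save('w6.npy',g,allow_pickle=True);print(g['xyz'],observe()['force'])
E
python3 -m crank '{"linear":[[-0.06,0,-0.15],[-0.1,0,-0.3],[-0.1,0,-0.45],[-0.1,0,-0.45],[-0.1,0,-0.45]],"delta_rot":[[0,0,0],[0,0,0],[0,0,0],[0,0,0],[0,0,0]],"fingers":[-1,-1,-1,-1,-1]}'
python3 - <<'E'
from h import *
g=snap('wrist'); np.save('w7.npy',g,allow_pickle=True);print(g['xyz'])
a=L('w6.npy')['image'][0:250,240:640]; b=g['image'][0:250,240:640]
cv2.imwrite('pics/w67.png',cv2.resize(np.vstack([a,b]),None,fx=1.2,fy=1.2,interpolation=2)[:,:,::-1])
E
```

```text
clock: 8.5
position: [0.5347, -0.359, 0.2113]
tool_rot: [-3.141, -0.0, 1.571]
force: [1.5, -0.7, -1.2]
grip_width: 0.0244
finger_force: 59.5
clock: 9.0
position: [0.4327, -0.1573, 0.2466]
tool_rot: [-3.141, -0.002, 1.571]
force: [2.5, 0.9, -1.1]
grip_width: 0.0247
finger_force: 59.5
clock: 9.4
position: [0.4351, -0.0835, 0.2469]
tool_rot: [3.142, -0.0, 1.573]
force: [-1.0, -0.8, -1.4]
grip_width: 0.0247
finger_force: 59.5
[ 4.33819548e-01 -1.70338381e-04  4.05581047e-01] [ 0.10752413 -0.40320369 -2.07595253]
clock: 9.95
position: [0.4101, -0.0856, 0.1351]
tool_rot: [-3.141, 0.001, 1.568]
force: [0.8, -0.8, -0.9]
grip_width: 0.0243
finger_force: 59.8
[ 0.40939542 -0.00209139  0.29362115]
```

View pics/w67.png

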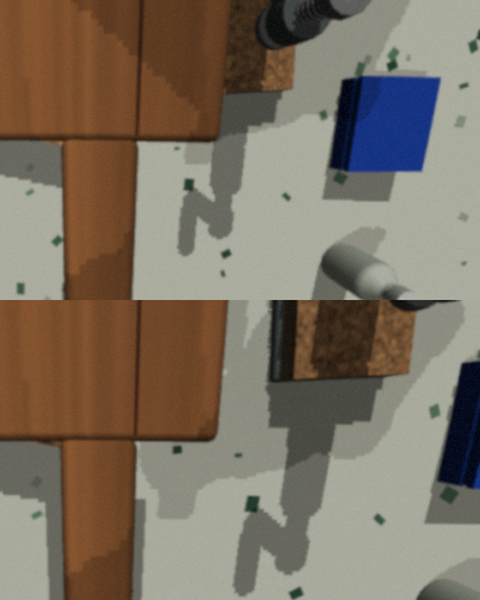

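The picture shows the cork's front-right corner at w6 (484,74), and its corners at w7 (485,67) and (582,62). The pad's rim is at w6 about (454,29) on the left and (467,40) at the bottom. That was the last viewing, so I continue with numbers only.

Run:
```python
from h import *
w1,w6,w7=L('w1.npy'),L('w6.npy'),L('w7.npy')
m=mask(w7,(3,80,30)); m[:, :460]=0; m[:,600:]=0
c=comp(m,(500,55)) if m[55,500] else None
def corner(c,sx,sy): 
    return c[(sx*c[:,0]+sy*c[:,1]).argmax()]
for nm,g,seed,x0 in(('w7',w7,(500,55),470),('w6',w6,(470,60),432),('w1',w1,(400,85),0)):
    m=mask(g,(3,80,30)); m[:,:x0]=0; c=comp(m,seed); print(nm,'FL',corner(c,-1,1),'FR',corner(c,1,1),'FR2',corner(c,1,2),'ext',c.min(0),c.max(0))
FR=[(w1,(440,95)),(w6,(484,74)),(w7,(581.5,62))]; FL=[(w1,(386,98)),(w7,(485,67.5))]
def trin(l):
    A=np.zeros((3,3));b=np.zeros(3)
    for g,u in l:
        c,d=ray(g,u);P=np.eye(3)-np.outer(d,d);A+=P;b+=P@c
    X=np.linalg.solve(A,b); return X,[(proj(g,X)-u).round(1) for g,u in l]
print('FR',trin(FR));print('FL',trin(FL))
# pad silhouettes
for cx,cy in((.575,.074),):
  for z in(.05,.06,.07,.08,.09):
    out=[]
    for g in(w6,w1):
        P=np.array([proj(g,(cx+.017*np.cos(a),cy+.017*np.sin(a),z)) for a in np.linspace(0,6.28,73)])
        out+= [P[P[:,0].argmin()].round(1),P[P[:,1].argmax()].round(1)]
    print(z,out)
```

```text
w7 FL [480  66] FR [578  61] FR2 [578  61] ext [480   0] [586  67]
w6 FL [432  77] FR [483  73] FR2 [483  73] ext [432   0] [485  77]
w1 FL [385  97] FR [438  94] FR2 [438  94] ext [384  30] [439  98]
FR (array([0.61924388, 0.03171115, 0.02968008]), [array([-0.2,  0.1]), array([0.4, 0.3]), array([-0.2, -0.7])])
FL (array([0.53911708, 0.02565524, 0.0289335 ]), [array([0.2, 0.8]), array([-0.3, -1.5])])
0.05 [array([441.8,  29.4]), array([456.2,  46.1]), array([404.7,  63.6]), array([415.8,  75.6])]
0.06 [array([445.4,  27.2]), array([460.2,  44.5]), array([406.6,  62.8]), array([417.9,  75.1])]
0.07 [array([449.3,  25. ]), array([464.4,  42.8]), array([408.5,  61.9]), array([420.1,  74.5])]
0.08 [array([453.4,  22.6]), array([468.9,  41. ]), array([410.6,  61. ]), array([422.4,  73.9])]
0.09 [array([457.7,  20. ]), array([473.7,  39.1]), array([412.7,  60. ]), array([424.8,  73.3])]
```

Run:
```python
from h import *
for f,tz in(('w6.npy',.2469),('w7.npy',.1351)):
    g=L(f); m=mask(g,(3,80,30)); z=tz+.0153+.016
    for r in (140,200):   # rows across handle
        xs=np.where(m[r,250:400])[0]+250; print(f,r,xs.min(),xs.max(),[onz(g,(x,r),z).round(4)[:2] for x in(xs.min(),xs.max()+1)])
    for r in (20,80):
        xs=np.where(m[r,100:425])[0]+100; print(f,r,xs.min(),xs.max(),[onz(g,(x,r),z).round(4)[:2] for x in(xs.min(),xs.max()+1)])
    for c in(260,390): ys=np.where(m[:180,c])[0]; print(c,ys.max(),onz(g,(c,ys.max()+1),z).round(4))
```

```text
w6.npy 140 292 353 [array([ 0.4222, -0.015 ]), array([ 0.4471, -0.0149])]
w6.npy 200 293 350 [array([ 0.422 , -0.0403]), array([ 0.4467, -0.0402])]
w6.npy 20 211 424 [array([0.3936, 0.0287]), array([0.4718, 0.0289])]
w6.npy 80 205 424 [array([0.3893, 0.008 ]), array([0.4737, 0.0081])]
260 115 [ 0.4098 -0.0056  0.2782]
390 117 [ 0.4611 -0.0062  0.2782]
w7.npy 140 291 352 [array([ 0.3972, -0.0169]), array([ 0.4221, -0.017 ])]
w7.npy 200 292 350 [array([ 0.3968, -0.0422]), array([ 0.422 , -0.0423])]
w7.npy 20 188 424 [array([0.3606, 0.0271]), array([0.4473, 0.0266])]
w7.npy 80 183 422 [array([0.3563, 0.0063]), array([0.4483, 0.0058])]
260 116 [ 0.3853 -0.0079  0.1664]
390 116 [ 0.4364 -0.008   0.1664]
```

Run:
```python
from h import *
t=L('t2.npy'); w1=L('w1.npy');w6=L('w6.npy')
print('cap top',tri(t,(347,147),w1,(510,229)), 'from top at z.11', onz(t,(347,147),.11), 'w1 at .11',onz(w1,(510,229),.11),'w1 base', onz(w1,(470,203),.0))
b=[onz(w6,(u/1.2+240,v/1.2),0).round(3) for u,v in((325,262),(345,240))]; print(b)
blue=mask(t,(100,150,30),(130,255,255)); c=comp(blue,(304,147)); W=np.array([onz(t,p,.03)[:2] for p in c]); print('blue',W.min(0),W.max(0))
```

```text
cap top [ 0.70278806 -0.14506733  0.12688278] from top at z.11 [ 0.70515485 -0.14748416  0.11      ] w1 at .11 [ 0.71495411 -0.15107832  0.11      ] w1 base [ 0.70512516 -0.14732418  0.        ]
[array([ 0.703, -0.154,  0.   ]), array([ 0.722, -0.127,  0.   ])]
blue [ 0.68029255 -0.04216209] [0.76391696 0.04415388]
```

```bash
python3 -m crank '{"linear":[[0,-0.2,0],[0,-0.4,0],[0.1,-0.55,0],[0.28,-0.65,0],[0.45,-0.65,0]],"delta_rot":[[0,0,0.145],[0,0,0.145],[0,0,0.145],[0,0,0.145],[0,0,0.145]],"fingers":[-1,-1,-1,-1,-1]}' 60 && python3 -m crank '{"linear":[[0.15,0,0],[0.306,0,-0.1],[0.306,0,-0.25],[0.306,0,-0.42],[0.306,0,-0.42]],"delta_rot":[[0,0,0],[0,0,0],[0,0,0],[0,0,0],[0,0,0]],"fingers":[-1,-1,-1,-1,-1]}' && python3 -m crank '{"linear":[[0,0,0],[0,0,0]],"delta_rot":[[0,0,0],[0,0,0]],"fingers":[-1,-1]}'
python3 - <<'E'
from h import *
o=observe();p=o['position'];print(p,o['tool_rot'],'to target',(np.array([.5856,-.0585,.030])-p)/.25,o['force'])
g=snap('wrist');np.save('w8.npy',g,allow_pickle=True)
m=mask(g,(3,80,30)); z=p[2]+.0313
for r in(40,100,160,200):
    xs=np.where(m[r,150:500])[0]+150; a,b=[onz(g,(x,r),z)for x in(xs.min(),xs.max()+1)]; print(r,a.round(4)[:2],b.round(4)[:2],((a+b)/2).round(4)[:2])
E
```

```text
clock: 10.5
position: [0.5242, -0.2516, 0.1375]
tool_rot: [3.139, 0.003, 1.642]
force: [0.2, -0.2, -1.0]
grip_width: 0.0245
finger_force: 59.8
clock: 11.0
position: [0.5977, -0.2457, 0.0271]
tool_rot: [-3.137, -0.001, 1.648]
force: [-0.6, 0.0, -0.4]
grip_width: 0.0245
finger_force: 59.8
clock: 11.2
position: [0.6007, -0.2475, 0.0328]
tool_rot: [3.138, 0.002, 1.647]
force: [0.5, -0.1, -0.8]
grip_width: 0.0246
finger_force: 59.8
[ 0.60065666 -0.24748208  0.03278083] [3.13825473e+00 1.81001093e-03 1.64688328e+00] to target [-0.06022662  0.75592832 -0.01112333] [ 0.45115001 -0.10841467 -0.79952268]
40 [ 0.5531 -0.1452] [ 0.6299 -0.1393] [ 0.5915 -0.1422]
100 [ 0.5552 -0.1665] [ 0.6315 -0.1606] [ 0.5933 -0.1636]
160 [ 0.5827 -0.1881] [ 0.6076 -0.1862] [ 0.5951 -0.1871]
200 [ 0.5839 -0.2052] [ 0.609  -0.2033] [ 0.5964 -0.2042]
```

```bash
python3 -m crank '{"linear":[[-0.009,0.12,-0.01],[-0.02,0.26,-0.01],[-0.031,0.4,-0.01],[-0.04,0.52,-0.01],[-0.046,0.6,-0.01]],"delta_rot":[[0,0,0],[0,0,0],[0,0,0],[0,0,0],[0,0,0]],"fingers":[-1,-1,-1,-1,-1]}' 60 && python3 -m crank '{"linear":[[-0.006,0.08,0],[-0.012,0.156,0],[-0.012,0.156,0],[-0.012,0.156,0]],"delta_rot":[[0,0,0],[0,0,0],[0,0,0],[0,0,0]],"fingers":[-1,-1,-1,-1]}'
python3 - <<'E'
from h import *
o=observe();p=o['position'];print(p,o['tool_rot'],'to target',(np.array([.5863,-.0585,.030])-p)/.25,o['force'])
E
```

```text
clock: 11.75
position: [0.5886, -0.0941, 0.0289]
tool_rot: [3.139, -0.001, 1.649]
force: [0.7, -0.9, -1.6]
grip_width: 0.0241
finger_force: 59.8
clock: 12.15
position: [0.5855, -0.0577, 0.0284]
tool_rot: [3.14, -0.0, 1.647]
force: [-0.1, 0.1, -1.0]
grip_width: 0.0245
finger_force: 59.8
[ 0.5854545  -0.05774019  0.02836755] [ 3.13961941e+00 -5.31462930e-05  1.64736320e+00] to target [ 0.00338198 -0.00303924  0.00652981] [-0.08974695  0.08780321 -1.02540586]
```

```bash
python3 -m crank '{"linear":[[0.003,-0.003,-0.016],[0.003,-0.003,-0.036],[0.003,-0.003,-0.036]],"delta_rot":[[0,0,0],[0,0,0],[0,0,0]],"fingers":[-1,-1,-1]}' 60; python3 -m crank '{"linear":[[0,0,-0.008],[0,0,-0.008]],"delta_rot":[[0,0,0],[0,0,0]],"fingers":[-1,-1]}';python3 -m crank '{"linear":[[0,0,-0.008],[0,0,-0.008]],"delta_rot":[[0,0,0],[0,0,0]],"fingers":[-1,-1]}'
```

```text
clock: 12.45
position: [0.5853, -0.059, 0.0174]
tool_rot: [-3.141, -0.0, 1.646]
force: [1.0, -0.1, 1.4]
grip_width: 0.0243
finger_force: 60.1
clock: 12.65
position: [0.5853, -0.0588, 0.0158]
tool_rot: [-3.141, 0.0, 1.646]
force: [0.2, -2.7, 2.7]
grip_width: 0.0244
finger_force: 60.2
clock: 12.85
position: [0.5855, -0.0586, 0.0139]
tool_rot: [3.141, 0.0, 1.647]
force: [0.4, -2.5, 3.7]
grip_width: 0.0244
finger_force: 60.4
```

```bash
python3 -c "
from h import *
o=observe();print(o['position'],o['force'],o['moment'])"
```

```text
[ 0.58550082 -0.05859686  0.01386237] [ 0.38849921 -2.46415654  3.67162127] [-0.06966589 -0.12009337 -0.02019959]
```

```bash
python3 -m crank '{"linear":[[0,0,0],[0,0,0],[0,0,0],[0,0,0],[0,0,0]],"delta_rot":[[0,0,0],[0,0,0],[0,0,0],[0,0,0],[0,0,0]],"fingers":[-0.2,0,0.2,0.3,0.3]}' 60; python3 -m crank '{"linear":[[0,0,0.06],[0,0,0.2],[0.01,-0.15,0.4],[0.01,-0.25,0.6],[0.01,-0.25,0.8]],"delta_rot":[[0,0,0],[0,0,0],[0,0,0],[0,0,0],[0,0,0]],"fingers":[0.3,0.3,0.3,0.3,0.3]}'
python3 -m crank '{"linear":[[-0.05,-0.1,0.2],[-0.2,-0.1,0.3],[-0.35,0,0.45],[-0.5,0.1,0.45],[-0.5,0.1,0.45]],"delta_rot":[[0,0,0],[0,0,0],[0,0,0],[0,0,0],[0,0,0]],"fingers":[0.3,0.3,0.3,0.3,0.3]}'
python3 - <<'E'
from h import *
g=snap('wrist');np.save('w9.npy',g,allow_pickle=True); o=observe(); print(o['position'],g['xyz'],o['force'])
m=mask(g,(3,80,30)); n,l,s,c=cv2.connectedComponentsWithStats(m)
for i in range(1,n):
    if s[i,4]>300: print(s[i],c[i].round())
for P in((.575,.074,.049),(.5856,-.058,.049),(.575,.074,.23)): print(proj(g,P))
E
```

```text
clock: 13.35
position: [0.5854, -0.0583, 0.0139]
tool_rot: [-3.141, -0.0, 1.647]
force: [-0.3, -1.2, -0.9]
grip_width: 0.0555
finger_force: 0.0
clock: 13.85
position: [0.5867, -0.1218, 0.2001]
tool_rot: [-3.141, 0.001, 1.643]
force: [0.6, 0.5, -1.3]
grip_width: 0.0552
finger_force: 0.0
clock: 14.35
position: [0.4595, -0.0912, 0.3114]
tool_rot: [3.14, -0.005, 1.649]
force: [0.9, -0.3, -0.0]
grip_width: 0.0559
finger_force: 0.0
[ 0.46124019 -0.09198059  0.31139916] [ 0.45168303 -0.00882653  0.4704621 ] [ 0.3617388  -0.22767907  1.35056583]
[ 206    0  102  110 8457] [257.  51.]
[ 387    0   67  174 5903] [415.  73.]
[ 129  231  172   69 5558] [229. 268.]
[425.54924357  42.2137885 ]
[416.65269444 149.66459653]
[508.32057401  -4.21063107]
```

Run:
```python
from h import *
g=L('w9.npy'); m=mask(g,(3,80,30)); c=comp(m,(415,120))
for z in(.046,.049):
    W=np.array([onz(g,p,z)[:2]*1000 for p in c],np.float32)
    e=np.array([.073,1]); s=W@np.array([-np.sin(.073),np.cos(.073)]); s0=s.min()
    h=W[s<s0+95]; b=W[(s>s0+116)&(s<s0+150)]
    print(z,'handle',cv2.minAreaRect(h),'blade',cv2.minAreaRect(b))
    r=cv2.minAreaRect(h); 
    for ss,name in((h,'h'),(b,'b')):
        t=ss@np.array([np.cos(.073),np.sin(.073)]); print(name,'lat range',t.min(),t.max(),(t.min()+t.max())/2)
    print('end s',s0,'-> origin s',s0+166,'target s',np.array([575.9,73.6])@np.array([-np.sin(.073),np.cos(.073)]),'target lat',np.array([575.9,73.6])@np.array([np.cos(.073),np.sin(.073)]))
```

```text
0.046 handle ((581.84619140625, -43.81187438964844), (27.776607513427734, 94.48412322998047), 4.229447841644287) blade ((573.5195922851562, 41.052207946777344), (83.28937530517578, 33.52437210083008), 4.607375621795654)
h lat range 563.183743563337 590.9704629131787 577.0771032382579
b lat range 533.2966359589929 616.6019362066362 574.9492860828145
end s -133.3821006396703 -> origin s 32.61789936032969 target s 31.400609073100302 target lat 579.7342250978791
0.049 handle ((580.8943481445312, -43.13362503051758), (27.580263137817383, 94.68064880371094), 4.229402542114258) blade ((572.5640258789062, 41.87704086303711), (82.7004623413086, 33.24017333984375), 4.614333629608154)
h lat range 562.3826566816259 589.9729515272454 576.1778041044356
b lat range 532.7067525618512 615.42329702321 574.0650247925306
end s -132.73444517041435 -> origin s 33.26555482958565 target s 31.400609073100302 target lat 579.7342250978791
```

```bash
python3 -m crank '{"linear":[[-0.075,0.12,0.195],[-0.075,0.12,0.195],[-0.075,0.12,0.195],[-0.075,0.12,0.195],[-0.075,0.12,0.195]],"delta_rot":[[0,0,-0.145],[0,0,-0.145],[0,0,-0.145],[0,0,-0.145],[0,0,-0.145]],"fingers":[0.3,0.3,0.3,0.3,0.3]}'
python3 -m crank '{"linear":[[0,0,0],[0,0,0]],"delta_rot":[[0,0,0],[0,0,0]],"fingers":[0.3,0.3]}'
python3 - <<'E'
from h import *
g=snap('wrist');np.save('w10.npy',g,allow_pickle=True); w1=L('w1.npy'); print(g['xyz'],w1['xyz'],g['orientation'])
def ana(g,seed,z,lab):
    m=mask(g,(3,80,30)); c=comp(m,seed); W=np.array([onz(g,p,z)[:2]*1000 for p in c])
    s=W@[-np.sin(.073),np.cos(.073)]; t=W@[np.cos(.073),np.sin(.073)]
    return s,t
s,t=ana(w1,(400,85),.030,'rest'); k=(s<s.min()+18); print('rest lat',t[k].min(),t[k].max(),(t[k].min()+t[k].max())/2,'front s',s.min())
s,t=ana(g,[int(v) for v in proj(g,(.583,-.02,.046))],.046,'pad')
for a,b in((5,50),(50,95),(118,130),(130,150)):
    k=(s>s.min()+a)&(s<s.min()+b); print('lat',a,t[k].min(),t[k].max(),(t[k].min()+t[k].max())/2)
print('end s',s.min())
def vis(g): # clamp left edge dark etc.
    return
E
```

```text
clock: 14.9
position: [0.444, -0.0645, 0.358]
tool_rot: [-3.14, 0.001, 1.57]
force: [0.0, -0.1, -0.5]
grip_width: 0.0559
finger_force: 0.0
clock: 15.1
position: [0.444, -0.0643, 0.3582]
tool_rot: [-3.141, 0.001, 1.57]
force: [-0.2, -0.2, -0.3]
grip_width: 0.0554
finger_force: 0.0
[0.44314812 0.01922877 0.51680926] [0.44123644 0.02133701 0.51888561] [ 2.81333897e+00  5.75265788e-04 -8.27563806e-04]
rest lat 537.5983668299924 618.2404741898914 577.9194205099419 front s -13.461388037407568
lat 5 563.8566555661239 590.176392546363 577.0165240562435
lat 50 563.6044320113795 590.4933897718024 577.0489108915909
lat 118 533.516617522013 615.580593696308 574.5486056091605
lat 130 533.5400667396518 616.5611327808174 575.0505997602346
end s -134.10648230147487
```

```bash
python3 - <<'E'
from h import *
w1=L('w1.npy');t=L('t2.npy')
A=np.array([.5759,.0736])
for z in(.215,.222,.226,.23,.235):
    k=onz(w1,(437,5),z)[:2]; h=onz(w1,(452,48.8),z-.04)[:2]; kt=onz(t,(245+0,0),z)
    print(z,k.round(4),np.linalg.norm(k-A).round(4),'hub',h.round(4))
# top: crop1 knob (113,198)/2.7+(230,120)
u=(113/2.7+230,198/2.7+120); print(u,[onz(t,u,z).round(4)[:2] for z in(.2,.226)], tri(t,u,w1,(437,5)))
uh=(138/2.7+230,172/2.7+120); print('hub',tri(t,uh,w1,(452,48.8)))
E
python3 -m crank '{"linear":[[0,0.15,0.05],[0,0.32,0.05],[0,0.4,0.05],[0,0.4,0.05],[0,0.4,0.05]],"delta_rot":[[0,0,0],[0,0,0],[0,0,0],[0,0,0],[0,0,0]],"fingers":[0.3,0.3,0.3,0.3,0.3]}'
python3 - <<'E'
from h import *
g=snap('wrist');np.save('w11.npy',g,allow_pickle=True)
print(g['xyz'])
for z in(.215,.225): print(proj(g,(.556,.112,z)))
m=mask(g,(0,90,15),(12,255,140)); m[:, :380]=0;m[180:]=0
n,l,s,c=cv2.connectedComponentsWithStats(m)
for i in range(1,n):
    if s[i,4]>25: print(s[i],c[i].round(1))
E
```

```text
0.215 [0.5419 0.1026] 0.0447 hub [0.5743 0.0737]
0.222 [0.5395 0.1007] 0.0453 hub [0.5715 0.0727]
0.226 [0.5382 0.0996] 0.0458 hub [0.57   0.0721]
0.23 [0.5369 0.0985] 0.0463 hub [0.5685 0.0714]
0.235 [0.5352 0.0972] 0.047 hub [0.5665 0.0707]
(271.85185185185185, 193.33333333333331) [array([0.5382, 0.1006]), array([0.5359, 0.0983])] [0.53522086 0.09742594 0.2347265 ]
hub [0.57084842 0.07230355 0.18386702]
clock: 15.65
position: [0.4441, 0.036, 0.371]
tool_rot: [-3.141, 0.0, 1.571]
force: [0.0, 0.1, 0.4]
grip_width: 0.0555
finger_force: 0.0
[0.4430185  0.11943473 0.52960398]
[437.2539609  110.13784467]
[440.97962038 110.44872251]
[389  96  40  36 369] [408.7 115.3]
[382 100  10  10  27] [385.3 104.4]
[393 122  14   8  37] [399.2 125.3]
[382 131  29  23 118] [395.7 142.6]
[389 145  15  25 115] [396.6 159. ]
[380 151   7  14  33] [382.8 156.5]
[399 154  18  26 155] [408.5 168.9]
[421 157  10   8  28] [426.  160.8]
```

Run:
```python
from h import *
g=L('w11.npy');w1=L('w1.npy')
for z in(.205,.215,.222,.226,.232):
    k=onz(w1,(437,5),z); print(z,k.round(4),proj(g,k).round(1), 'r17 top',proj(g,k+[.01,0,0]).round(1))
im=g['image']
for r in range(96,134,3): print(r,' '.join('%d/%d'%(im[r,c,0],im[r,c,2]) for c in range(386,446,4)))
```

```text
0.205 [0.5452 0.1052 0.205 ] [422.5 116.7] r17 top [432.2 116.8]
0.215 [0.5419 0.1026 0.215 ] [422. 120.] r17 top [432.1 120.1]
0.222 [0.5395 0.1007 0.222 ] [421.6 122.4] r17 top [431.9 122.5]
0.226 [0.5382 0.0996 0.226 ] [421.4 123.8] r17 top [431.8 123.9]
0.232 [0.5362 0.098  0.232 ] [421.1 126. ] r17 top [431.7 126.1]
96 70/64 53/36 37/30 43/33 42/24 41/25 13/12 58/60 68/72 67/71 68/72 70/71 67/70 131/121 140/130
99 120/42 118/45 71/28 67/21 71/28 63/18 17/12 59/59 69/74 69/70 68/71 67/69 71/71 135/125 139/126
102 125/44 120/42 81/31 70/24 77/29 71/27 20/20 58/59 69/73 68/70 70/70 66/68 70/71 140/129 140/129
105 128/47 117/41 78/29 72/26 70/23 69/27 17/20 60/61 66/71 68/71 69/70 69/72 68/71 138/129 140/128
108 127/45 117/40 79/27 71/27 73/27 66/22 21/22 57/57 68/71 69/72 78/80 62/66 65/69 138/127 140/126
111 129/48 121/45 79/29 73/28 71/23 57/25 24/5 48/39 56/51 62/59 74/74 67/72 69/71 137/125 147/135
114 129/48 117/41 74/25 69/23 50/15 23/2 31/9 40/18 50/17 52/22 55/42 71/72 66/68 138/126 161/148
117 125/43 121/45 79/30 71/26 25/10 24/11 28/12 51/20 52/29 63/49 49/20 64/65 67/69 152/140 168/156
120 127/47 117/41 77/25 61/31 13/6 18/12 23/7 51/20 77/75 86/83 69/53 65/60 71/72 167/155 163/153
123 126/45 113/43 77/25 54/28 8/3 12/4 26/12 49/21 89/86 84/83 68/56 61/56 77/75 167/156 164/153
126 128/48 109/35 76/27 71/27 34/14 9/3 22/14 43/17 70/69 89/84 52/31 64/66 69/71 166/156 166/154
129 124/44 112/38 77/28 71/25 67/24 31/28 19/13 32/5 30/12 42/24 59/47 92/91 85/85 166/156 169/157
132 126/45 111/40 79/29 64/17 58/27 45/43 39/38 60/57 59/52 73/65 104/102 109/106 102/98 126/120 149/140
```

Knob top triangulates to (0.539, 0.1005, 0.222), 45 mm from the axis as stated, at an angle of 143.7°. The paddle is centred on the rest to within about 1.5 mm. I'll move over the knob.

```bash
python3 -m crank '{"linear":[[0.2,0.15,-0.1],[0.381,0.258,-0.25],[0.381,0.258,-0.4],[0.381,0.258,-0.5],[0.381,0.258,-0.5]],"delta_rot":[[0,0,0],[0,0,0],[0,0,0],[0,0,0],[0,0,0]],"fingers":[0.2,0.2,0.2,0.2,0.2]}' 60
python3 - <<'E'
from h import *
g=snap('wrist');o=observe();print(o['position'],o['force'],'d',(np.array([.5393,.1005,.18])-o['position'])/.25)
im=g['image']; print(g['xyz'],proj(g,(.5393,.1005,.222)), proj(g,(.5393,.1005,.18)))
m=mask(g,(0,90,10),(12,255,140)); n,l,s,c=cv2.connectedComponentsWithStats(m)
for i in range(1,n):
    if s[i,4]>100: print(s[i],c[i].round(1))
E
```

```text
clock: 16.2
position: [0.538, 0.0994, 0.2424]
tool_rot: [-3.136, 0.004, 1.57]
force: [-1.5, 0.8, 1.8]
grip_width: 0.0512
finger_force: 0.0
[0.53880019 0.09913942 0.24534259] [ 0.16273814 -0.57898466  1.20026153] d [ 0.00199925  0.00544232 -0.26137035]
[0.53791957 0.18337808 0.40071533] [325.0467322  239.44381081] [324.69303445 215.88218398]
[310 204  33  47 737] [324.2 225. ]
[348 264  17  31 132] [354.4 280.3]
[602 314  38  86 645] [625.2 365.2]
```

```bash
python3 -m crank '{"linear":[[0.002,0.004,-0.08],[0.002,0.004,-0.16],[0.002,0.004,-0.24],[0.002,0.004,-0.26],[0.002,0.004,-0.26]],"delta_rot":[[0,0,0],[0,0,0],[0,0,0],[0,0,0],[0,0,0]],"fingers":[0.2,0.2,0.2,0.2,0.2]}' 40; python3 -m crank '{"linear":[[0,0,0],[0,0,0],[0,0,0],[0,0,0],[0,0,0]],"delta_rot":[[0,0,0],[0,0,0],[0,0,0],[0,0,0],[0,0,0]],"fingers":[-1,-1,-1,-1,-1]}' 40
python3 -c "
from h import *
o=observe();print(o['position'],o['force'],o['moment'])"
```

```text
clock: 16.75
position: [0.5403, 0.1013, 0.1827]
tool_rot: [3.14, -0.001, 1.57]
force: [0.2, 1.8, -0.8]
grip_width: 0.0512
finger_force: 0.0
clock: 17.25
position: [0.54, 0.102, 0.1823]
tool_rot: [3.141, -0.001, 1.571]
force: [-5.7, 1.2, 12.3]
grip_width: 0.0185
finger_force: 38.7
[0.53996578 0.10196925 0.18226989] [-5.67741717  1.19664734 12.34959581] [ 0.11492272  1.16454681 -0.01023875]
```

```bash
cat >> h.py <<'E'
def arc(th,step,n=5,r=.045):
    out=[[round(float(v),3) for v in (r*(np.cos(th-step*k)-np.cos(th))/.25, r*(np.sin(th-step*k)-np.sin(th))/.25, -.003*step*k/.25)] for k in range(1,n+1)]
    print('th',round(th,3),'->',round(th-step*n,3),out)
    return th-step*n
def tang(A=(.5759,.0736),c=(0,0)):
    o=observe();p=o['position'];d=p[:2]-np.array(A)-np.array(c);r=np.linalg.norm(d);u=d/r;t=np.array([u[1],-u[0]]) # cw
    f=np.array(o['force']); print('t%.2f'%o['clock'],'pos',p.round(4),'th %.3f r %.4f'%(np.arctan2(u[1],u[0]),r),'Frad %.2f Ftan %.2f Fz %.2f'%(f[:2]@u,f[:2]@t,f[2]))
E
python3 - <<'E'
from h import *
arc(2.487,.2,3); arc(2.487-.6,.4)
E
python3 -m crank '{"linear":[[0,0,0.006],[0,0,0.006]],"delta_rot":[[0,0,0],[0,0,0]],"fingers":[-1,-1]}' 40; python3 -c "
from h import *
tang()"
```

```text
th 2.487 -> 1.887 [[0.025, 0.026, -0.002], [0.054, 0.047, -0.005], [0.087, 0.061, -0.007]]
th 1.887 -> -0.113 [[0.071, 0.008, -0.005], [0.14, -0.012, -0.01], [0.195, -0.057, -0.014], [0.229, -0.12, -0.019], [0.235, -0.191, -0.024]]
clock: 17.45
position: [0.5399, 0.1018, 0.1828]
tool_rot: [3.141, 0.0, 1.571]
force: [0.8, -0.2, -5.8]
grip_width: 0.0186
finger_force: 40.9
t17.45 pos [0.5399 0.1018 0.1828] th 2.478 r 0.0457 Frad -0.72 Ftan 0.31 Fz -5.81
```

```bash
python3 -m crank '{"linear":[[0.025,0.026,-0.006],[0.054,0.047,-0.008],[0.087,0.061,-0.010]],"delta_rot":[[0,0,0],[0,0,0],[0,0,0]],"fingers":[-1,-1,-1]}' 40; python3 -c "
from h import *
tang()
arc(observe() and 1.887,.4)"
```

```text
clock: 17.75
position: [0.5617, 0.1177, 0.1806]
tool_rot: [-3.141, -0.001, 1.571]
force: [-5.1, -0.7, 6.0]
grip_width: 0.0186
finger_force: 42.0
t17.75 pos [0.5617 0.1177 0.1806] th 1.883 r 0.0463 Frad 0.90 Ftan -5.08 Fz 5.97
th 1.887 -> -0.113 [[0.071, 0.008, -0.005], [0.14, -0.012, -0.01], [0.195, -0.057, -0.014], [0.229, -0.12, -0.019], [0.235, -0.191, -0.024]]
```

```bash
python3 -m crank '{"linear":[[0.071,0.008,-0.003],[0.14,-0.012,-0.008],[0.195,-0.057,-0.012],[0.229,-0.12,-0.017],[0.235,-0.191,-0.022]],"delta_rot":[[0,0,0],[0,0,0],[0,0,0],[0,0,0],[0,0,0]],"fingers":[-1,-1,-1,-1,-1]}' 40; python3 -c "
from h import *
tang()
th=-.113
for i in range(4): th=arc(th,.4)"
```

```text
clock: 18.25
position: [0.6211, 0.0701, 0.1747]
tool_rot: [-3.141, -0.001, 1.572]
force: [-7.3, 7.4, 1.2]
grip_width: 0.0186
finger_force: 41.6
t18.25 pos [0.6211 0.0701 0.1747] th -0.078 r 0.0453 Frad -7.82 Ftan -6.85 Fz 1.15
th -0.113 -> -2.113 [[-0.022, -0.068, -0.005], [-0.069, -0.122, -0.01], [-0.133, -0.154, -0.014], [-0.204, -0.158, -0.019], [-0.272, -0.134, -0.024]]
th -2.113 -> -4.113 [[-0.053, 0.048, -0.005], [-0.082, 0.113, -0.01], [-0.084, 0.185, -0.014], [-0.059, 0.252, -0.019], [-0.009, 0.303, -0.024]]
th -4.113 -> -6.113 [[0.066, 0.028, -0.005], [0.137, 0.028, -0.01], [0.203, -0.0, -0.014], [0.253, -0.051, -0.019], [0.279, -0.118, -0.024]]
th -6.113 -> -8.113 [[-0.002, -0.071, -0.005], [-0.032, -0.137, -0.01], [-0.085, -0.185, -0.014], [-0.152, -0.209, -0.019], [-0.224, -0.204, -0.024]]
```

```bash
python3 -m crank '{"linear":[[-0.024,-0.068,-0.004],[-0.072,-0.122,-0.009],[-0.136,-0.154,-0.014],[-0.207,-0.158,-0.019],[-0.275,-0.134,-0.024]],"delta_rot":[[0,0,0],[0,0,0],[0,0,0],[0,0,0],[0,0,0]],"fingers":[-1,-1,-1,-1,-1]}' 40; python3 -c "
from h import *
tang((.575,.0736))"
```

```text
clock: 18.75
position: [0.5522, 0.036, 0.1689]
tool_rot: [3.139, -0.001, 1.57]
force: [14.3, 10.2, -13.1]
grip_width: 0.0184
finger_force: 40.5
t18.75 pos [0.5522 0.036  0.1689] th -2.115 r 0.0440 Frad -16.09 Ftan -6.93 Fz -13.15
```

```bash
python3 -m crank '{"linear":[[-0.053,0.048,-0.005],[-0.082,0.113,-0.01],[-0.084,0.185,-0.014],[-0.059,0.252,-0.019],[-0.009,0.303,-0.024]],"delta_rot":[[0,0,0],[0,0,0],[0,0,0],[0,0,0],[0,0,0]],"fingers":[-1,-1,-1,-1,-1]}' 40; python3 -c "
from h import *
tang((.575,.0736))"
```

```text
clock: 19.25
position: [0.5493, 0.1117, 0.1628]
tool_rot: [-3.141, 0.001, 1.571]
force: [2.8, -11.5, -3.8]
grip_width: 0.0184
finger_force: 41.6
t19.25 pos [0.5493 0.1117 0.1628] th 2.164 r 0.0460 Frad -11.10 Ftan -4.08 Fz -3.83
```

Run:
```python
from h import *
from scipy.optimize import least_squares as ls
P=np.array([(.5399,.1018),(.5617,.1177),(.6211,.0701),(.5522,.036),(.5493,.1117)]);F=np.array([-.7,.9,-7.8,-16,-11.1])
for free in(0,1):
    f=lambda x:np.linalg.norm(P-x[:2],axis=1)-.045+x[2]*F*(free)
    s=ls(f,[.575,.0736,.0001] ,x_scale=[.01,.01,.0001]); print(s.x,f(s.x).round(5))
arc(2.164,.3)
```

```text
[5.75850520e-01 7.48325756e-02 1.00000000e-04] [-6.0e-05  1.4e-04  5.0e-04  4.7e-04  4.3e-04]
[5.76041930e-01 7.49909088e-02 4.15500256e-05] [-3.e-05  9.e-05 -0.e+00  4.e-05 -4.e-05]
th 2.164 -> 0.664 [[0.049, 0.023, -0.004], [0.102, 0.031, -0.007], [0.155, 0.022, -0.011], [0.203, -0.001, -0.014], [0.242, -0.038, -0.018]]
```

```bash
cat >> h.py <<'E'
C=np.array([.5760,.0750])
def plan(cmd,th,steps,zoff=0):
    cmd=np.array(cmd); tot=0
    out=[]
    for s in steps:
        th-=s; tot+=s
        p=np.r_[C+.045*np.array([np.cos(th),np.sin(th)]),cmd[2]-.003*tot+zoff]
        out.append([round(float(v),3) for v in (p-cmd)/.25])
    print(out,'th',round(th,3),'cmd',(cmd+np.array(out[-1])*.25).round(5).tolist())
E
python3 - <<'E'
from h import *
plan((.5494,.1115,.1628),2.2,[.3]*5)
E
```

```text
[[0.048, 0.024, -0.004], [0.101, 0.034, -0.007], [0.155, 0.027, -0.011], [0.204, 0.005, -0.014], [0.244, -0.03, -0.018]] th 0.7 cmd [0.6104, 0.104, 0.1583]
```

```bash
python3 -m crank '{"linear":[[0.048,0.024,-0.004],[0.101,0.034,-0.007],[0.155,0.027,-0.011],[0.204,0.005,-0.014],[0.244,-0.03,-0.018]],"delta_rot":[[0,0,0],[0,0,0],[0,0,0],[0,0,0],[0,0,0]],"fingers":[-1,-1,-1,-1,-1]}' 40
python3 - <<'E'
from h import *
tang(C)
plan((.6104,.104,.1583),.7,[.15]*5)
E
```

```text
clock: 19.75
position: [0.6104, 0.1045, 0.1582]
tool_rot: [-3.14, -0.0, 1.572]
force: [-10.0, -0.8, 4.1]
grip_width: 0.0184
finger_force: 42.4
t19.75 pos [0.6104 0.1045 0.1582] th 0.709 r 0.0453 Frad -8.10 Ftan -5.94 Fz 4.07
[[0.016, -0.022, -0.002], [0.028, -0.046, -0.004], [0.037, -0.071, -0.005], [0.042, -0.098, -0.007], [0.042, -0.125, -0.009]] th -0.05 cmd [0.6209, 0.07275, 0.15605]
```

```bash
python3 -m crank '{"linear":[[0.016,-0.022,-0.002],[0.028,-0.046,-0.004],[0.037,-0.071,-0.005],[0.042,-0.098,-0.007],[0.042,-0.125,-0.009]],"delta_rot":[[0,0,0],[0,0,0],[0,0,0],[0,0,0],[0,0,0]],"fingers":[-1,-1,-1,-1,-1]}' 40
python3 - <<'E'
from h import *
tang(C)
plan((.6209,.07275,.15605),-.05,[.1]*5)
E
```

```text
clock: 20.25
position: [0.6211, 0.0738, 0.1562]
tool_rot: [-3.142, -0.001, 1.572]
force: [-2.2, 5.3, 2.1]
grip_width: 0.0185
finger_force: 42.3
t20.25 pos [0.6211 0.0738 0.1562] th -0.028 r 0.0451 Frad -2.34 Ftan -5.29 Fz 2.11
[[-0.002, -0.018, -0.001], [-0.005, -0.036, -0.002], [-0.011, -0.053, -0.004], [-0.018, -0.069, -0.005], [-0.026, -0.085, -0.006]] th -0.55 cmd [0.6144, 0.0515, 0.15455]
```

```bash
python3 -m crank '{"linear":[[-0.002,-0.018,-0.001],[-0.005,-0.036,-0.002],[-0.011,-0.053,-0.004]],"delta_rot":[[0,0,0],[0,0,0],[0,0,0]],"fingers":[-1,-1,-1]}' 40
python3 - <<'E'
from h import *
tang(C)
plan((.61815,.0595,.15505),-.35,[.1]*3)
E
```

```text
clock: 20.55
position: [0.6186, 0.0603, 0.1552]
tool_rot: [3.141, -0.001, 1.572]
force: [0.5, 5.1, 3.3]
grip_width: 0.0182
finger_force: 42.2
t20.55 pos [0.6186 0.0603 0.1552] th -0.332 r 0.0451 Frad -1.14 Ftan -4.95 Fz 3.34
[[-0.007, -0.016, -0.001], [-0.015, -0.032, -0.002], [-0.025, -0.047, -0.004]] th -0.65 cmd [0.6119, 0.04775, 0.15405]
```

```bash
python3 -m crank '{"linear":[[-0.007,-0.016,-0.001],[-0.015,-0.032,-0.002],[-0.025,-0.047,-0.003]],"delta_rot":[[0,0,0],[0,0,0],[0,0,0]],"fingers":[-1,-1,-1]}' 40
python3 - <<'E'
from h import *
tang(C)
plan((.6119,.04775,.1543),-.65,[.1]*3)
plan((.60215,.03841,.1534),-.95,[.1]*3)
E
```

```text
clock: 20.85
position: [0.6125, 0.0485, 0.1545]
tool_rot: [3.14, -0.001, 1.572]
force: [2.2, 5.5, -0.5]
grip_width: 0.0184
finger_force: 41.9
t20.85 pos [0.6125 0.0485 0.1545] th -0.628 r 0.0451 Frad -1.43 Ftan -5.73 Fz -0.46
[[-0.012, -0.014, -0.001], [-0.025, -0.026, -0.002], [-0.039, -0.037, -0.004]] th -0.95 cmd [0.60215, 0.0385, 0.1533]
[[-0.015, -0.01, -0.001], [-0.031, -0.018, -0.002], [-0.048, -0.024, -0.004]] th -1.25 cmd [0.59015, 0.03241, 0.1524]
```

```bash
python3 -m crank '{"linear":[[-0.012,-0.014,-0.001],[-0.025,-0.026,-0.002],[-0.039,-0.037,-0.004]],"delta_rot":[[0,0,0],[0,0,0],[0,0,0]],"fingers":[-1,-1,-1]}' 40
python3 - <<'E'
from h import *
tang(C)
plan((.60215,.0385,.1533),-.95,[.1]*3)
plan((.5902,.0323,.1524),-1.25,[.1]*3)
plan((.57655,.0300,.1515),-1.55,[.1]*3)
E
```

```text
clock: 21.15
position: [0.6031, 0.0389, 0.1535]
tool_rot: [3.14, -0.0, 1.571]
force: [5.3, 2.9, 1.4]
grip_width: 0.0182
finger_force: 41.9
t21.15 pos [0.6031 0.0389 0.1535] th -0.928 r 0.0451 Frad 0.88 Ftan -5.97 Fz 1.44
[[-0.015, -0.01, -0.001], [-0.031, -0.018, -0.002], [-0.048, -0.025, -0.004]] th -1.25 cmd [0.59015, 0.03225, 0.1523]
[[-0.017, -0.005, -0.001], [-0.035, -0.008, -0.002], [-0.053, -0.009, -0.004]] th -1.55 cmd [0.57695, 0.03005, 0.1514]
[[-0.016, 0.001, -0.001], [-0.034, 0.003, -0.002], [-0.052, 0.007, -0.004]] th -1.85 cmd [0.56355, 0.03175, 0.1505]
```

```bash
python3 -m crank '{"linear":[[-0.015,-0.01,-0.001],[-0.031,-0.018,-0.002],[-0.048,-0.025,-0.004]],"delta_rot":[[0,0,0],[0,0,0],[0,0,0]],"fingers":[-1,-1,-1]}' 40; python3 -c "
from h import *
tang(C)"
```

```text
clock: 21.45
position: [0.5916, 0.0326, 0.1528]
tool_rot: [3.138, -0.0, 1.571]
force: [8.4, 3.0, 0.6]
grip_width: 0.0184
finger_force: 41.9
t21.45 pos [0.5916 0.0326 0.1528] th -1.218 r 0.0452 Frad 0.11 Ftan -8.87 Fz 0.61
```

```bash
python3 -m crank '{"linear":[[-0.017,-0.005,-0.001],[-0.035,-0.008,-0.002],[-0.053,-0.009,-0.003]],"delta_rot":[[0,0,0],[0,0,0],[0,0,0]],"fingers":[-1,-1,-1]}' 40
python3 - <<'E'
from h import *
tang(C)
plan((.5769,.03,.15155),-1.55,[.1]*3)
E
```

```text
clock: 21.75
position: [0.5789, 0.03, 0.1521]
tool_rot: [3.137, 0.0, 1.571]
force: [11.9, 0.1, -4.3]
grip_width: 0.0185
finger_force: 41.6
t21.75 pos [0.5789 0.03   0.1521] th -1.507 r 0.0451 Frad 0.69 Ftan -11.91 Fz -4.28
[[-0.018, 0.001, -0.001], [-0.036, 0.003, -0.002], [-0.053, 0.007, -0.004]] th -1.85 cmd [0.56365, 0.03175, 0.15055]
```

I made a slip here: I queued two crank steps without reading the force in between, and the second brought the knob to +6.4 N over free. The first reading (+3.3 N) was already snug. I'll back off to just short of that angle now.

```bash
python3 -m crank '{"linear":[[0.036,0.004,0.002],[0.068,0.015,0.003],[0.068,0.015,0.003]],"delta_rot":[[0,0,0],[0,0,0],[0,0,0]],"fingers":[-1,-1,-1]}' 40
python3 - <<'E'
from h import *
tang(C)
E
```

```text
clock: 22.05
position: [0.5956, 0.034, 0.1527]
tool_rot: [3.14, 0.0, 1.571]
force: [1.7, 1.7, 9.2]
grip_width: 0.0185
finger_force: 43.0
t22.05 pos [0.5956 0.034  0.1527] th -1.124 r 0.0454 Frad -0.79 Ftan -2.28 Fz 9.22
```

```bash
python3 -m crank '{"linear":[[-0.003,-0.001,0.002],[-0.006,-0.003,0.002],[-0.009,-0.004,0.002]],"delta_rot":[[0,0,0],[0,0,0],[0,0,0]],"fingers":[-1,-1,-1]}' 40
python3 - <<'E'
from h import *
tang(C)
E
```

```text
clock: 22.35
position: [0.5936, 0.0335, 0.153]
tool_rot: [3.139, -0.0, 1.572]
force: [7.4, 2.6, -1.7]
grip_width: 0.0187
finger_force: 41.8
t22.35 pos [0.5936 0.0335 0.153 ] th -1.169 r 0.0451 Frad 0.47 Ftan -7.86 Fz -1.74
```

```bash
python3 -m crank '{"linear":[[0.003,0.001,0],[0.003,0.001,0],[0.003,0.001,0],[0.003,0.001,0],[0.003,0.001,0]],"delta_rot":[[0,0,0],[0,0,0],[0,0,0],[0,0,0],[0,0,0]],"fingers":[-1,-0.2,0,0.2,0.2]}' 40; python3 -m crank '{"linear":[[0,0,0.1],[0,0,0.25],[0,0,0.4],[-0.2,-0.15,0.6],[-0.4,-0.3,0.75]],"delta_rot":[[0,0,0],[0,0,0],[0,0,0],[0,0,0],[0,0,0]],"fingers":[0.2,0.2,0.2,0.2,0.2]}';python3 -m crank '{"linear":[[-0.2,-0.15,0.1],[-0.3,-0.2,0.1],[-0.3,-0.2,0.1],[-0.3,-0.2,0.1]],"delta_rot":[[0,0,0],[0,0,0],[0,0,0],[0,0,0]],"fingers":[0.2,0.2,0.2,0.2]}'
python3 - <<'E'
from h import *
g=snap('wrist'); print(g['xyz'])
m=mask(g,(3,80,30)); z=.045; c=comp(m,[int(v) for v in proj(g,(.583,-.03,z))]); W=np.array([onz(g,p,z)[:2]*1000 for p in c],np.float32)
s=W@np.array([-np.sin(.073),np.cos(.073)]);t=W@np.array([np.cos(.073),np.sin(.073)]); k=s<s.min()+95
print('end s',s.min(),'handle',cv2.minAreaRect(W[k]),'lat',(t[k].min()+t[k].max())/2)
E
```

```text
clock: 22.85
position: [0.5923, 0.0329, 0.1526]
tool_rot: [-3.141, 0.0, 1.571]
force: [0.8, 0.1, -0.4]
grip_width: 0.0512
finger_force: 0.0
clock: 23.35
position: [0.5271, -0.016, 0.3123]
tool_rot: [3.141, 0.001, 1.572]
force: [-0.1, -0.3, 1.4]
grip_width: 0.0513
finger_force: 0.0
clock: 23.75
position: [0.4524, -0.0655, 0.3369]
tool_rot: [3.14, -0.002, 1.571]
force: [1.2, 0.3, 0.1]
grip_width: 0.0514
finger_force: 0.0
[0.45115673 0.01759368 0.49563507]
end s -133.13706940539944 handle ((581.7613525390625, -43.7712516784668), (27.08382797241211, 94.09449005126953), 4.358113765716553) lat 576.9233271413575
```

The paddle hasn't shifted (handle at 4.3° yaw, same end position), and the gripper is clear of everything. Handing in.

```bash
python3 -c "
from workcell import bot
print(bot.job_done())"
```

```text
the job is handed in; nothing more can be done
None
```

The paddle is laid centred in the clamp (within about 1.5 mm by my measurements) and let go, and the pad is left snug at about +2.4 N at the knob, but I overshot once to about +6.4 N (roughly 95–115 N at the pad) before backing off, so the wood may have been crushed; nothing else was touched, and the job is handed in.

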